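Pack the long-nosed pump chuck in the ride tin

TASK

Press the button on the aluminium tin so that its sprung lid pops up and stays open. Then take the valve chuck with the longest nose off the tyre inflator - squeeze its release ring in against the chuck's body and keep it squeezed while you draw the chuck straight off its tube - and lay it down inside the open tin without dropping it. Leave the other two chucks locked on their tubes, the lid open, and everything else on the shelf where it stands.

Things in the scene. Friction and masses are not known exactly. Their poses are not given: they have to be found in the camera images.
- inflator: Grey tyre inflator, fixed: box 224 mm (its y) x 100 mm (its x) x 150 mm high, carrying bar on top up to 184 mm. Origin at shelf level under the middle of its front face. Its x axis points from the front face back into the housing, so the front looks along its -x; z up.
- inflator_front (a point): Middle of the inflator's front face, 75 mm above the shelf. Three equal level aluminium tubes of 12 mm diameter stick 100 mm straight out of the front (inflator's -x), their axes at this height, at inflator y = +62, 0 and -62 mm. A chuck is locked on each; which sits where varies.
- chuck_long: The chuck to take, with the longest nose (34 mm): bare aluminium, about 120 g, round about its x axis, which lies along the tube. Origin on the axis at the outer face of its release ring (end towards the inflator, 60 mm from its front at the start); nose towards its -x. It fits the tube with 0.5 mm play all round. 40 mm of tube are inside it: once drawn 40 mm it is free.
- chuck_long_mid (a point): On the axis of chuck_long, 30 mm from the origin. Along its -x from the origin, in mm: 0-6 grey plastic release ring (36 diameter, 15 hole, the tube runs through it), 6-10 gap for the ring's travel, 10-45 barrel (28 diameter), 45-50 finger flange (36 diameter), 50-84 nose (10 diameter).
- chuck_long_flange (a point): Centre of the flange's flat face on the nose side. Ring face and this face are 50 mm apart, 46 with the ring fully in. Pinching across these two faces (along the axis, fingers coming down above tube and nose, 8 to 18 mm above the axis) squeezes the ring in and holds the chuck at once.
- ring_long (a joint): Travel of the release ring into chuck_long: 0 = out, 0.004 m = fully in. Spring: about 2 N to start, 8 N fully in; springs out when let go. With the ring out, two teeth lock in a groove of the tube (axial play 1 mm outwards, 3 mm inwards) and 100 N will not pull it off; in by 3.5 mm or more they clear the tube.
- chuck_mid: Look-alike chuck with the same ring, barrel and flange, but a 23 mm nose; same frame as chuck_long. Stays locked on its tube.
- chuck_short: Look-alike chuck with the same ring, barrel and flange, but a 14 mm nose; same frame as chuck_long. Stays locked on its tube.
- tin: Bare aluminium tin, fixed: outside 90 mm (its x) x 150 mm (its y) x 40 mm high without lid, walls and floor 3 mm, inside 84 x 144 mm, 37 mm deep. Origin under its centre; x points from the button side to the hinge side. A block in front (-x), 45 mm deep, 44 wide, 33 high, carries the button.
- tin_lid (a joint): Lid angle: 0 = shut (held by a catch), 2.0 rad = fully open, leaning back past upright. The lid, a plate 90 x 150 x 4 mm, is hinged along the far (+x) top edge. A light spring throws it open within about a second once the button frees the catch, and holds it there.
- button_top (a point): Centre of the top of the tin's round steel button (20 mm diameter), 75 mm in front of the tin's centre (its -x), 52 mm above the shelf. Pressed straight down up to 5 mm: 1.5 N at first, 5 N fully down; the catch lets go about half way. The button comes back up by itself; the lid stays open.
- bike_light: Orange plastic bike light, 46 x 40 x 34 mm, loose bystander; origin under its centre.
- watch_dock: Silver watch charging dock, disc 80 mm across with a 71 mm upright, loose bystander; origin under the disc's centre.
- battery_case: Grey plastic battery case, 80 x 70 x 24 mm, loose bystander; origin under its centre.
- cork_pot: White ceramic pot with a cork lid, 86 mm across, 86 mm high, loose bystander; origin under its centre.
- multitool: Folded steel multitool, 100 x 26 x 19 mm, lying flat, loose bystander; origin under its centre.
Mind the look-alikes: they are no part of the job. What is shaped like the tin but black is not meant.

How it is judged:
On the way, in this order (a step that is already met when the one before it is completed fails the run):
1. the tin's lid has sprung open (value of joint tin_lid above 1.5 rad), for 0.1 s.
2. the long-nosed chuck is being drawn off its tube (8 to 36 mm) with its release ring squeezed in (value of joint ring_long above 0.0028 m and x of chuck_long in the frame of inflator between -0.096 and -0.068 m and contact force between the fingers and chuck_long above 1 N), for 0.1 s.
At the end, for the whole second after the job is handed in: The long-nosed chuck lies flat (axis within 0.2 rad of level) and at rest on the floor inside the tin, let go, with its ring sprung back out; the tin's lid stands open (over 1.5 rad); the other two chucks are still locked on their tubes (moved less than 8 mm) (x of chuck_long_mid in the frame of tin between -0.035 and 0.035 m and y of chuck_long_mid in the frame of tin between -0.055 and 0.055 m and z of chuck_long_mid in the frame of tin below 0.03 m and angle between chuck_long's own x axis and vertical between 1.37 and 1.77 rad and value of joint ring_long below 0.0015 m and linear speed of chuck_long below 0.02 m/s and value of joint tin_lid above 1.5 rad and distance of each of chuck_mid, chuck_short from where it was at the start of the episode below 0.008 m); the robot touches nothing.
It fails at once if another chuck is taken off its tube (distance of any of chuck_mid, chuck_short from where it was at the start of the episode above 0.015 m).
It fails at once if the chuck is dropped: it falls out of the fingers by more than about 4 cm (linear speed of chuck_long above 0.85 m/s and contact force between the fingers and chuck_long below 0.05 N).
It fails at once if a bystander (bike light, watch dock, battery case, pot or multitool) is shifted by more than 3 cm (distance of any of bike_light, watch_dock, battery_case, cork_pot, multitool from where it was at the start of the episode above 0.03 m).
It also fails if it takes over 58 s, if anything falls off the work surface, if the arm or the gripper's body presses on something with over 40 N, if the wrist force passes 120 N, or if a joint passes its speed limit or range.

ROBOT

A 6-joint arm with a two-finger parallel gripper is mounted at the origin on the work surface. World frame = base frame: x ahead of the robot, y to its left, z up, the work surface at z = 0. Lengths are in m, angles in rad, forces in N, time in s.
With the tool pointing down it reaches from about 0.35 to 0.85 m from the base axis. Payload 8.1 kg.
Tool frame: the origin (TCP) lies on the centre line of the jaws, within the pads' length; the fingertips stand 14 mm ahead of it and the grasp point (between the pads) lies 5 mm behind it (bot.tip_reach is the distance from the TCP to the fingertips, in m); x points along the fingers, z is the direction in which the jaws open and shut, and the axes are right-handed (so a half turn about x gives the same grasp; the last joint's range is limited). The gripper opens to 85 mm and grips with 20 to 120 N. Pads are 22 mm wide; open, the fingers measure 114 mm over their backs; the gripper's body (76 mm by 85 mm) begins 54 mm behind the grasp point. The pads swing forward as they close: fully open they stand 13 mm farther back than shut.
Start: joints at [1.186, 0.13, 1.488, -0, 1.523, -0.085], TCP at [0.177, 0.573, 0.21] pointing down, gripper open.
Joint ranges: [-2.96, 2.96], [-0.89, 2.26], [0.02, 2.5], [-1.34, 4.48], [0, 2.73], [-2.66, 2.66]. Speed limits (rad/s): [2.39, 2.39, 2.79, 3.14, 3.14, 3.14].

INTERFACE

Orientations are given as a rotation vector (axis times angle).
In Python, from rig import bot gives the robot as it stands.
- The arm moves only by the tool step_arm, never from a script. Its argument "motion" is a list that holds one entry, the list of rows, each a list of 6 numbers: the shift along the tool's x, y, z in m, then the turn, a rotation vector about the tool's x, y, z in rad. A call has 1 to 5 rows; each row is the pose to reach, as a shift and turn from the pose commanded when the call began, along the tool's axes at that moment; what a row does not reach only later rows make up. A row lasts 1/10 s, in which the tool goes at most 50 mm and 8.59 degrees, less where a joint would pass 70% of its speed; a pose out of reach is approached as far as the arm can. A call with a gripper value outside its range is refused whole. "claw" is the opening, from 0 (shut) to 1 (fully open), set as the call begins (left out, the last holds). The fingers move at their own pace and stop on an object; "squeeze" is the grip in N (left out, the last holds). Time passes only in rows, so rows that repeat a pose let the fingers close. It gives the time, the measured TCP pose, the force and the opening at its end, in the units of the state.
- bot.read_state(): the state, without advancing time (a new reading comes with each control period).
- bot.grab_frame(name): name is "scene" or "top"; returns a dict with "pixels" (400x640x3 uint8, red, green, blue), "depth" (400x640 float32, m along the optical axis (not along the pixel's ray), 0 where there is no reading), "mtx" (3x3 intrinsics, pixels), "R" (3x3) and "t" (3): a world point X has camera coordinates R X + t. Camera axes: x right, y down, z forward; pixel columns grow to the right and rows downward; lengths in m; the calibration is good to about 2 mm. A picture is of the moment at which its call begins.
- bot.job_done(): hands the job in, once; it reports no verdict.
Trained networks look in the newest picture that a camera, given by its name, has taken for a name from the list of things; names that differ only in an ending like _2 or _b are one class to them, and where a whole thing is asked for, a point or a joint stands for the part that bears it (a point fixed in the world has none). Each returns a list of dicts, best first, with "confidence" (0 to 1); they miss things now and then, are a little off and sometimes report something else, mostly with a low value. They report only what shows in the picture. A call takes as long as a camera call. They do not tell look-alikes from the thing itself.
- bot.look_for(thing, camera): "box" ([centre column, centre row, width, height] in pixels, round what is visible of it).
- bot.cut_out(thing, camera): "region" (400x640 bool, what is visible of it) and "box" ([centre column, centre row, width, height] in pixels, round what is visible of it).
- bot.spot_point(thing, camera): "uv" ([column, row] in pixels: a listed point, or the origin of a listed thing).
The state is a dict: "time": time; "joint_pos": joint angles; "qd": joint speeds; "joint_torque": joint torques, N m; "tool_pos": TCP position; "ee_rot": TCP orientation; "contact_force": force on the tool from outside, world axes, zero at the start; "wrist_torque": the same for the moment, N m; "opening": finger opening in m.
Only numpy, scipy, OpenCV 4.12 (cv2) and the standard library are available. Lean on these libraries where they do the work, as an engineer would, in place of code of your own. Each camera call takes 0.05 s, during which the arm holds its last target. There are 200 camera calls.

## Working session

There is one attempt and no reset: what is moved stays moved. The work goes in short steps, Python scripts to look and compute and a tool call to move; the robot and the scene stay as the last step left them, time stands still between calls to the robot, and variables do not carry over. Pictures are saved under pics/ and viewed, about 8 in all and at most 12, crops included, and the job is handed in when it is done.

Besides the shell and the picture viewer there is one more tool, called after "Call:" as a command line: name --argument value ..., lists and objects as JSON in quotes. step_arm: Moves the arm, as the interface text tells. Its arguments: {"type":"object","properties":{"motion":{"type":"array"},"claw":{"type":"number"},"squeeze":{"type":"number"}},"required":["motion"]}

```bash
ls && mkdir -p pics
cat > h.py <<'E'
import numpy as np, cv2
from rig import bot
def save(f,name,box=None,s=1):
    im=f["pixels"][:,:,::-1]
    if box: im=im[box[1]:box[3],box[0]:box[2]]
    cv2.imwrite("pics/"+name,cv2.resize(im,None,fx=s,fy=s,interpolation=cv2.INTER_CUBIC))
def w(f,u,v,d=None,r=1):
    if d is None:
        p=f["depth"][int(v)-r:int(v)+r+1,int(u)-r:int(u)+r+1]; p=p[p>0]; d=np.median(p) if len(p) else 0
    c=np.linalg.inv(f["mtx"])@[u,v,1]*d
    return f["R"].T@(c-f["t"])
def wz(f,u,v,z):
    r=f["R"].T@np.linalg.inv(f["mtx"])@[u,v,1]; o=-f["R"].T@f["t"]
    return o+r*(z-o[2])/r[2]
def px(f,X):
    c=f["R"]@np.array(X)+f["t"]; c=f["mtx"]@c; return c[:2]/c[2]
E
python3 - <<'E'
from h import *
np.set_printoptions(precision=4,suppress=True)
for c in("top","scene"):
    f=bot.grab_frame(c); save(f,c+"0.png"); np.savez(c+"0.npz",**f)
    print(c,f["mtx"][0,0],-f["R"].T@f["t"])
    for t in("button_top","inflator_front","chuck_long_mid","chuck_long_flange","chuck_long","chuck_mid","chuck_short","inflator","tin"):
        r=bot.spot_point(t,c)
        for x in r[:4]: print(t,round(x["confidence"],2),x["uv"],w(f,*x["uv"]))
s=bot.read_state();print(s)
E
```

```text
pics
top 362.0961750168342 [ 0.31   -0.043   1.0371]
button_top 0.62 [363.6, 233.3] [ 0.4586 -0.1778  0.0437]
button_top 0.52 [399.5, 320.9] [ 0.2263 -0.2583  0.0514]
button_top 0.46 [220.6, 327.3] [0.22   0.2057 0.0519]
inflator_front 0.9 [196.3, 200.3] [0.5517 0.2763 0.0851]
chuck_long_mid 0.55 [232.2, 184.9] [0.5931 0.1804 0.0854]
chuck_long_flange 0.73 [238.4, 183.2] [0.5955 0.1621 0.0922]
chuck_long 0.55 [220.9, 181.3] [0.6056 0.2131 0.0803]
chuck_long 0.45 [287.3, 146.6] [0.733  0.0352 0.0098]
chuck_mid 0.5 [215.8, 203.5] [0.5431 0.2246 0.0795]
chuck_short 0.62 [216.9, 228.0] [0.4746 0.2173 0.0849]
chuck_short 0.32 [220.7, 184.1] [0.6216 0.2347 0.0002]
chuck_short 0.26 [234.4, 185.7] [0.5909 0.1745 0.0846]
inflator 0.78 [207.7, 203.8] [ 0.5621  0.2707 -0.0001]
inflator 0.32 [339.8, 135.7] [ 0.7586 -0.1239  0.0245]
tin 0.88 [219.2, 300.7] [0.2864 0.2143 0.0433]
tin 0.62 [359.0, 210.1] [ 0.5246 -0.1683  0.0429]
tin 0.62 [382.8, 294.1] [ 0.2945 -0.2207  0.0431]
scene 362.1605046309812 [0.9058 0.1822 0.8268]
button_top 0.62 [272.8, 173.1] [ 0.4657 -0.1867  0.052 ]
button_top 0.61 [
[... 502 characters left out ...]
[419.8, 299.3] [0.5824 0.2724 0.0594]
tin 0.87 [291.4, 137.5] [ 0.3298 -0.2156  0.0446]
tin 0.77 [264.9, 209.4] [ 0.5653 -0.1437  0.0453]
tin 0.69 [433.8, 205.7] [0.3325 0.2143 0.0435]
tin 0.67 [407.2, 266.3] [0.5351 0.219  0.076 ]
{'time': 1.0, 'joint_pos': array([ 1.1856,  0.1304,  1.4882, -0.    ,  1.523 , -0.0854]), 'qd': array([ 0.0002,  0.0015,  0.0003,  0.0004,  0.0005, -0.0015]), 'joint_torque': array([  0.0007, -56.9356, -50.086 ,  -0.0001,   0.0018,   0.    ]), 'tool_pos': array([0.1772, 0.5733, 0.2099]), 'ee_rot': array([-0.9856,  1.3362,  0.9856]), 'contact_force': array([-0.0469,  0.0153,  0.1968]), 'wrist_torque': array([0.0084, 0.038 , 0.0113]), 'opening': 0.08531084914600083}
```

View pics/top0.png

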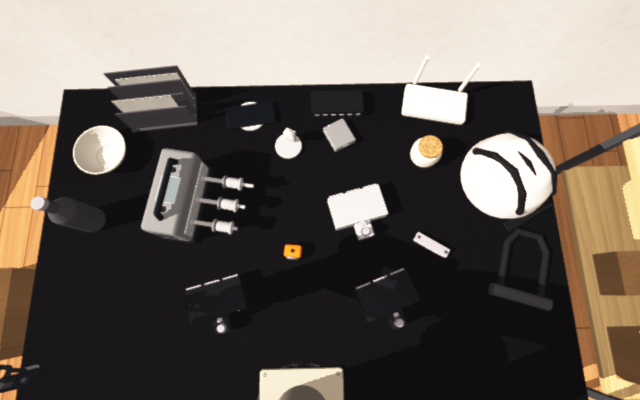

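View pics/scene0.png

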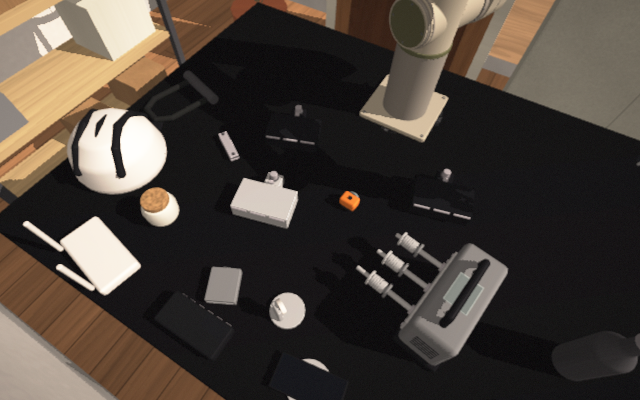

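The top image shows the aluminium tin at (358,207) with its button at (364,231). The black look-alike tins are at (216,298) and (387,293). The chucks are at about (233,184), (229,205) and (224,227), so I'll compare their noses in a crop.

Run:
```python
from h import *
np.set_printoptions(precision=4,suppress=True)
F={c:dict(np.load(c+"0.npz")) for c in("top","scene")}
def crop(f,b,s): return cv2.resize(f["pixels"][b[1]:b[3],b[0]:b[2],::-1],None,fx=s,fy=s,interpolation=cv2.INTER_CUBIC)
a=crop(F["top"],(190,165,270,245),5); b=crop(F["scene"],(350,225,430,305),5)
a2=crop(F["top"],(318,175,398,245),5); b2=crop(F["scene"],(222,162,302,232),5)
cv2.imwrite("pics/crop.png",np.vstack([np.hstack([a,b]),np.hstack([a2,b2])])[:, :][:,:].astype(np.uint8)) 
im=cv2.imread("pics/crop.png"); cv2.imwrite("pics/crop.png",cv2.resize(im,(600*800//750,600)))
f=F["top"]
# inflator housing top: points z in .14-.156
ys,xs=np.mgrid[0:400,0:640]
for c,f in F.items():
    P=np.einsum('ij,jkl->ikl',np.linalg.inv(f["mtx"]),np.stack([xs,ys,np.ones_like(xs)]))*f["depth"]
    W=np.einsum('ij,jkl->kli',f["R"].T,P-f["t"][:,None,None])
    def rect(m,n):
        q=W[m][:,:2]; 
        r=cv2.minAreaRect((q*1000).astype(np.float32)); print(c,n,len(q),r,np.median(W[m][:,2]))
    v=f["depth"]>0
    rect(v&(abs(W[...,2]-.15)<.006)&(W[...,0]>.42)&(W[...,0]<.72)&(W[...,1]>.2)&(W[...,1]<.45),"infl")
    rect(v&(abs(W[...,2]-.044)<.004)&(W[...,0]>.47)&(W[...,0]<.62)&(W[...,1]>-.28)&(W[...,1]<-.06),"tinlid")
    rect(v&(abs(W[...,2]-.052)<.004)&(W[...,0]>.42)&(W[...,0]<.475)&(W[...,1]>-.23)&(W[...,1]<-.15),"button")
    # chuck tops: z>0.083 region in front
    m=v&(W[...,2]>.07)&(W[...,2]<.1)&(W[...,0]>.44)&(W[...,0]<.66)&(W[...,1]>.08)&(W[...,1]<.27)
    n,l,s,ce=cv2.connectedComponentsWithStats(m.astype(np.uint8))
    for i in range(1,n):
        if s[i,4]>20:
            rect(l==i,"chuck");
```

```text
top infl 2425 ((566.2096557617188, 328.63836669921875), (93.06124114990234, 220.26295471191406), 79.62751007080078) 0.14979871279066553
top tinlid 1673 ((534.545654296875, -165.02029418945312), (107.25049591064453, 150.5265350341797), 15.12627124786377) 0.04430632202853636
top button 39 ((465.9511413574219, -182.880615234375), (17.004962921142578, 17.488210678100586), 24.478548049926758) 0.05187291672949296
top chuck 426 ((614.7191772460938, 198.35069274902344), (150.97286987304688, 51.98045349121094), 77.41163635253906) 0.08380255101586448
top chuck 324 ((542.7694091796875, 208.10215759277344), (122.42030334472656, 33.89356231689453), 83.18122100830078) 0.0831426588000352
top chuck 297 ((482.8031005859375, 218.76608276367188), (104.02566528320312, 33.16761016845703), 81.03564453125) 0.0840523800556596
scene infl 4531 ((567.3045043945312, 326.53668212890625), (91.64524841308594, 220.5049591064453), 79.88932037353516) 0.15034740837497512
scene tinlid 1854 ((529.7388305664062, -169.32852172851562), (119.15373229980469, 150.08514404296875), 15.52453327178955) 0.04513471889802856
scene button 37 ((466.9798889160156, -185.0890655517578), (16.716175079345703, 16.127893447875977), 33.037567138671875) 0.05263620793620184
scene chuck 430 ((485.91058349609375, 217.06097412109375), (107.5362777709961, 33.270362854003906), 78.84315490722656) 0.08305214438910992
scene chuck 509 ((547.4459838867188, 207.50543212890625), (128.88824462890625, 32.65205001831055), 78.93157196044922) 0.08268905309836358
scene chuck 647 ((606.23681640625, 200.65289306640625), (155.08804321289062, 53.195594787597656), 68.07954406738281) 0.08304293290866332
```

View pics/crop.png

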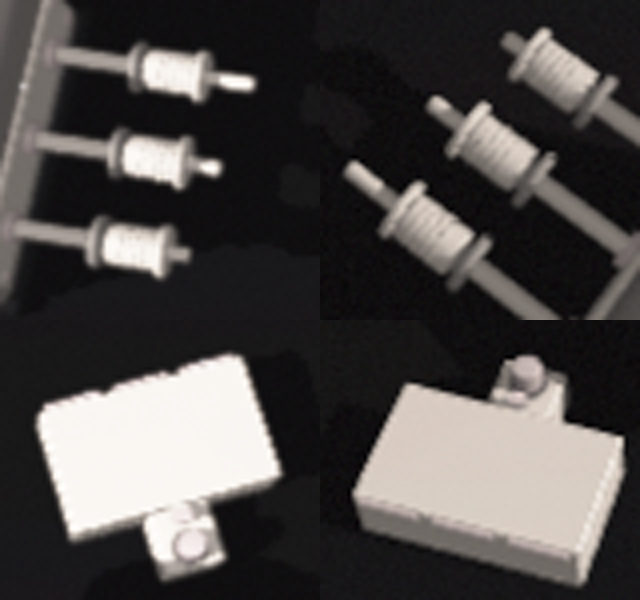

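The long-nosed chuck is the one with the largest x, at (233,184) in top, (377,284) in scene and the top row of the crop. The mid one is at (229,205) and the short one at (224,227). The aluminium tin has its button at top (364,231), and the black tins are ruled out. Next I'll plan the moves.

```bash
cat >> h.py <<'E'
from scipy.spatial.transform import Rotation as Ro
np.set_printoptions(precision=4,suppress=True)
IX=np.array([.178,.984,0]); IO=np.array([.5579,.2783,0]); IY=np.array([-.984,.178,0])
TX=np.array([.9646,.264,0]); TY=np.array([-.264,.9646,0]); TC=np.array([.539,-.164,0])
def rel(pos,zdir):
    """shift & turn from measured pose; tool x down, tool z along zdir"""
    s=bot.read_state(); R=Ro.from_rotvec(s["ee_rot"]).as_matrix()
    x=np.array([0,0,-1.]); z=zdir/np.linalg.norm(zdir); y=np.cross(z,x)
    T=np.stack([x,y,z],1)
    d=R.T@(np.array(pos)-s["tool_pos"]); r=Ro.from_matrix(R.T@T).as_rotvec()
    print("tcp",s["tool_pos"],"F",s["contact_force"],"open",s["opening"],"t",s["time"]); print("shift",d,"turn",r)
E
python3 - <<'E'
from h import *
s=bot.read_state(); print(Ro.from_rotvec(s["ee_rot"]).as_matrix(), bot.tip_reach)
rel([.466,-.184,.12],TY); rel([.466,-.184,.12],-TY)
F={c:dict(np.load(c+"0.npz")) for c in("top","scene")}
for c,f in F.items():
    im=cv2.resize(f["pixels"][:,:,::-1],None,fx=5,fy=5,interpolation=cv2.INTER_CUBIC)
    def dot(X,col): cv2.circle(im,tuple(int(k) for k in (px(f,X)*5+2)),3,col,-1)
    o=IO-62e-3*IY+[0,0,.075]
    for d in(0,.06,.11,.144): dot(o-d*IX,(0,0,255))
    for d in(.06,.11): dot(o-d*IX+[0,0,.018],(0,255,0))
    dot(TC-.075*TX+[0,0,.052],(0,0,255))
    for a in(-1,1):
        for b in(-1,1): dot(TC+.045*a*TX+.075*b*TY+[0,0,.044],(0,255,0))
    b,b2=((190,165,265,235),(318,175,398,245)) if c=="top" else ((350,240,430,310),(222,162,302,232))
    k=[cv2.resize(im[q[1]*5:q[3]*5,q[0]*5:q[2]*5],(400,300 if 0 else 300)) for q in(b,b2)]
    cv2.imwrite(f"/tmp/{c}.png",np.hstack(k))
cv2.imwrite("pics/ov.png",np.vstack([cv2.imread("/tmp/top.png"),cv2.imread("/tmp/scene.png")]))
E
```

```text
[[ 0.     -0.9554  0.2953]
 [-0.      0.2953  0.9554]
 [-1.     -0.      0.    ]] 0.014
tcp [0.1772 0.5733 0.2099] F [-0.0469  0.0153  0.1968] open 0.08531084914600083 t 1.0
shift [ 0.0899 -0.4996 -0.6382] turn [-0.5669 -0.      0.    ]
tcp [0.1772 0.5733 0.2099] F [-0.0469  0.0153  0.1968] open 0.08531084914600083 t 1.0
shift [ 0.0899 -0.4996 -0.6382] turn [2.5747 0.     0.    ]
```

View pics/ov.png

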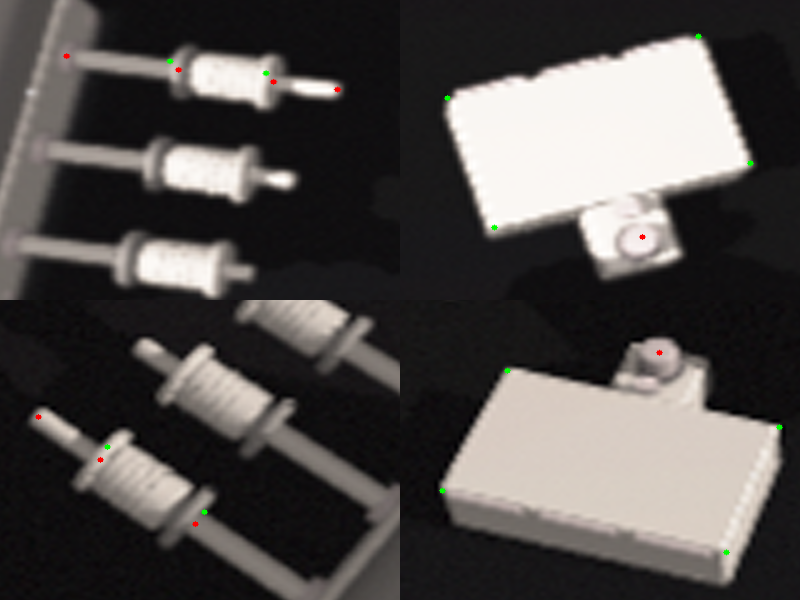

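Call:
step_arm --motion '[[[0,-0.031,-0.039,0,0,0],[0,-0.062,-0.078,0,0,0],[0,-0.093,-0.117,0,0,0],[0,-0.124,-0.156,0,0,0],[0,-0.155,-0.195,0,0,0]]]' --claw 0 --squeeze 40

```text
time: 1.5
tool_pos: [0.2679, 0.3395, 0.2099]
ee_rot: [-0.986, 1.335, 0.986]
contact_force: [1.3, 0.5, 1.1]
opening: 0.0126
```

Call:
step_arm --motion '[[[0,-0.031,-0.039,0,0,0],[0,-0.062,-0.078,0,0,0],[0,-0.093,-0.117,0,0,0],[0,-0.124,-0.156,0,0,0],[0,-0.155,-0.195,0,0,0]]]'

```text
time: 2.0
tool_pos: [0.3586, 0.1073, 0.2103]
ee_rot: [-0.986, 1.335, 0.985]
contact_force: [2.0, 0.7, -0.2]
opening: 0.0
```

Call:
step_arm --motion '[[[0,-0.031,-0.039,0,0,0],[0,-0.062,-0.078,0,0,0],[0,-0.093,-0.117,0,0,0],[0,-0.124,-0.156,0,0,0],[0,-0.155,-0.195,0,0,0]]]'

```text
time: 2.5
tool_pos: [0.4491, -0.1253, 0.2102]
ee_rot: [-0.986, 1.336, 0.984]
contact_force: [0.6, 1.6, 0.5]
opening: -0.0001
```

```bash
python3 -c "
from h import *
rel([.466,-.184,.10],TY)"
```

```text
tcp [ 0.4491 -0.1253  0.2102] F [0.5998 1.6177 0.5277] open -6.870730813838352e-05 t 2.5
shift [ 0.1102 -0.0334 -0.0511] turn [-0.5675 -0.0002  0.0011]
```

Call:
step_arm --motion '[[[0.02,-0.0085,-0.013,-0.142,0,0],[0.045,-0.017,-0.026,-0.284,0,0],[0.075,-0.025,-0.039,-0.426,0,0],[0.11,-0.034,-0.052,-0.568,0,0],[0.11,-0.034,-0.052,-0.568,0,0]]]'

```text
time: 3.0
tool_pos: [0.4625, -0.1824, 0.0946]
ee_rot: [-1.399, 1.071, 1.413]
contact_force: [-0.6, 0.9, 0.1]
opening: 0.0001
```

```bash
python3 -c "
from h import *
rel([.466,-.184,.066],TY)"
```

```text
tcp [ 0.4625 -0.1824  0.0946] F [-0.5666  0.9289  0.1278] open 7.483977120714698e-05 t 3.0
shift [ 0.0286 -0.0031 -0.0026] turn [ 0.0035  0.0054 -0.0064]
```

Call:
step_arm --motion '[[[0.01,-0.002,-0.002,0,0,0],[0.02,-0.002,-0.002,0,0,0],[0.026,-0.002,-0.002,0,0,0],[0.029,-0.002,-0.002,0,0,0],[0.032,-0.002,-0.002,0,0,0]]]'

```text
time: 3.5
tool_pos: [0.4687, -0.184, 0.0683]
ee_rot: [-1.405, 1.07, 1.403]
contact_force: [1.0, 0.4, -0.0]
opening: -0.0002
```

Call:
step_arm --motion '[[[0.002,0,0,0,0,0],[0.002,0,0,0,0,0]]]'

```text
time: 3.7
tool_pos: [0.4683, -0.184, 0.0659]
ee_rot: [-1.404, 1.07, 1.404]
contact_force: [-0.9, 0.4, 0.5]
opening: 0.0001
```

Call:
step_arm --motion '[[[0.002,0,-0.0,0,0,0],[0.004,0,0,0,0,0],[0.0045,0,0,0,0,0],[0.0045,0,0,0,0,0]]]'

```text
time: 4.1
tool_pos: [0.4682, -0.1841, 0.0612]
ee_rot: [-1.404, 1.07, 1.404]
contact_force: [0.1, 0.7, -0.5]
opening: 0.0001
```

Call:
step_arm --motion '[[[-0.01,0,-0.0,0,0,0],[-0.04,0,0,0,0,0],[-0.08,0,0,0,0,0],[-0.12,0,0,0,0,0],[-0.16,0,0,0,0,0]]]' --claw 1

```text
time: 4.6
tool_pos: [0.4681, -0.184, 0.224]
ee_rot: [-1.405, 1.07, 1.403]
contact_force: [1.0, -0.4, 1.1]
opening: 0.0723
```

```bash
python3 -c "
from h import *
f=bot.grab_frame('scene'); save(f,'s1.png')
rel((IO-.062*IY-.085*IX+[0,0,.17]),IX)"
```

```text
tcp [ 0.4711 -0.1855  0.2321] F [1.7593 0.2793 5.8041] open 0.07880754173904998 t 4.65
shift [ 0.0615 -0.2253  0.3213] turn [ 0.4472 -0.0057  0.0099]
```

View pics/s1.png

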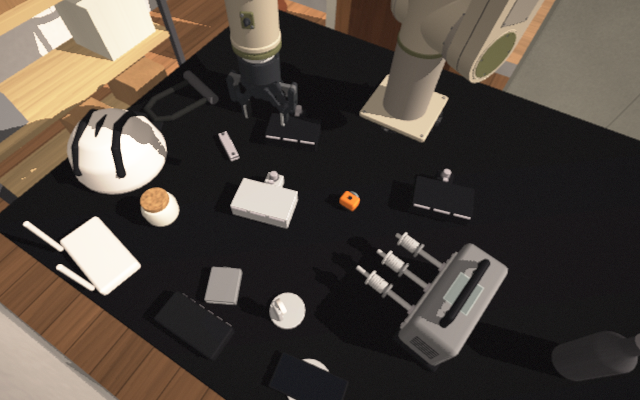

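The picture shows the lid shut 0.5 s after the press. It may be slow to lift, so I'll check the depth at the tin again after letting time pass.

```bash
python3 -c "
from h import *
for i in range(4):
    f=bot.grab_frame('scene'); print(w(f,265,200),px(f,[.468,-.184,.218]))
f=bot.grab_frame('top'); print([w(f,*p) for p in ((358,207),(364,231),(362,224))])
print(bot.read_state()['contact_force'])
rel([.466,-.184,.06],TY)"
```

```text
[ 0.5427 -0.159   0.0461] [267.6458 130.5216]
[ 0.5424 -0.1592  0.0456] [267.6458 130.5216]
[ 0.5425 -0.1591  0.0458] [267.6458 130.5216]
[ 0.5421 -0.1595  0.0448] [267.6458 130.5216]
[array([ 0.3952, -0.0898,  0.6581]), array([ 0.4638, -0.1782,  0.0513]), array([ 0.4845, -0.1745,  0.0449])]
[ 0.757  -0.1109 -0.694 ]
tcp [ 0.4678 -0.1839  0.2207] F [ 0.757  -0.1109 -0.694 ] open 0.08508769345563488 t 4.9
shift [0.1607 0.0016 0.0002] turn [ 0.001   0.0008 -0.0009]
```

The lid is still shut and I felt no contact, so the closed tips must sit higher than I assumed. I'll press deeper, watching the force.

Call:
step_arm --motion '[[[0.05,0,0,0,0,0],[0.1,0,0,0,0,0],[0.14,0,0,0,0,0],[0.155,0,0,0,0,0],[0.16,0,0,0,0,0]]]' --claw 0

```text
time: 5.4
tool_pos: [0.4661, -0.183, 0.0587]
ee_rot: [-1.399, 1.071, 1.409]
contact_force: [0.4, -0.1, -0.1]
opening: 0.0121
```

Call:
step_arm --motion '[[[0,0,0,0,0,0],[0,0,0,0,0,0]]]'

```text
time: 5.6
tool_pos: [0.4699, -0.1849, 0.0637]
ee_rot: [-1.407, 1.07, 1.401]
contact_force: [0.2, -0.2, 0.8]
opening: 0.0
```

```bash
python3 -c "
from h import *
f=bot.grab_frame('scene'); save(f,'s2.png',(220,90,320,165),8); save(f,'s2.png',(220,90,320,165),8)
print(px(f,[.468,-.184,.046]),w(f,265,200));rel([.466,-.184,.06],TY)"
```

```text
[273.3342 175.4658] [ 0.5417 -0.1598  0.0441]
tcp [ 0.47   -0.185   0.0639] F [ 0.5617  1.0312 -0.6561] open -0.000479990222104575 t 5.65
shift [0.0039 0.0036 0.0021] turn [ 0.0011 -0.0027  0.0029]
```

```bash
python3 -c "
from h import *
f=bot.grab_frame('scene'); save(f,'s3.png',(210,100,330,190),6)"
```

```text
(no output)
```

View pics/s3.png

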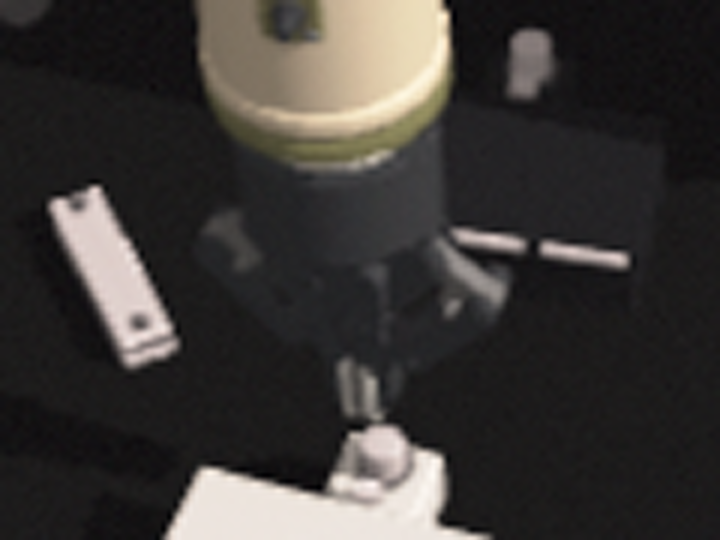

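The crop shows the closed fingertips ending near crop (365,412), pixel (271,168), short of the button at (383,450), pixel (274,175). I'll measure where the tips are from depth.

```bash
python3 -c "
from h import *
f=bot.grab_frame('scene')
for v in range(150,182,2): print(v,[ (w(f,u,v,None,0)*1000).round().astype(int).tolist() for u in (268,271,274,277)])
print(bot.read_state()['tool_pos'], bot.look_for('button_top','scene')[:2])"
```

```text
150 [[486, -175, 174], [483, -169, 175], [476, -166, 170], [473, -159, 171]]
152 [[484, -178, 163], [483, -170, 167], [471, -170, 155], [367, -243, 1]]
154 [[485, -178, 157], [482, -171, 159], [472, -170, 148], [465, -167, 143]]
156 [[476, -187, 134], [483, -171, 152], [472, -171, 140], [470, -163, 143]]
158 [[476, -187, 127], [479, -175, 137], [474, -170, 135], [475, -160, 144]]
160 [[480, -185, 123], [479, -176, 128], [472, -172, 124], [477, -159, 138]]
162 [[481, -184, 118], [477, -178, 117], [474, -172, 118], [398, -223, 1]]
164 [[482, -184, 111], [480, -177, 114], [472, -174, 107], [404, -218, 2]]
166 [[481, -187, 100], [479, -179, 103], [474, -173, 101], [409, -216, -1]]
168 [[480, -188, 90], [479, -180, 94], [421, -217, 2], [418, -209, 5]]
170 [[435, -229, 1], [430, -222, 0], [425, -215, 0], [422, -206, 2]]
172 [[461, -207, 36], [466, -192, 54], [460, -187, 51], [428, -203, 1]]
174 [[464, -205, 33], [472, -188, 54], [467, -182, 53], [453, -183, 35]]
176 [[470, -201, 34], [475, -186, 51], [472, -179, 52], [460, -179, 38]]
178 [[475, -197, 33], [475, -187, 40], [472, -180, 42], [463, -176, 35]]
180 [[483, -192, 37], [483, -181, 46], [474, -178, 37], [468, -174, 33]]
[ 0.4697 -0.1849  0.0635] [{'box': [445.0, 172.1, 9.4, 9.5], 'confidence': 0.59}, {'box': [274.4, 175.8, 9.5, 9.6], 'confidence': 0.57}]
```

Depth puts the closed tips at z ≈ 0.09, although the TCP reads 0.064. The real tips are higher than stated, so I'll go down guarded.

Call:
step_arm --motion '[[[0.005,0.002,0.001,0,0,0],[0.01,0.002,0.001,0,0,0],[0.015,0.002,0.001,0,0,0],[0.015,0.002,0.001,0,0,0]]]'

```text
time: 6.2
tool_pos: [0.4652, -0.1832, 0.0451]
ee_rot: [-1.402, 1.071, 1.406]
contact_force: [-0.6, 0.7, 0.6]
opening: 0.0
```

Call:
step_arm --motion '[[[0.004,0,0,0,0,0],[0.008,0,0,0,0,0],[0.012,0,0,0,0,0],[0.012,0,0,0,0,0]]]'

```text
time: 6.6
tool_pos: [0.4655, -0.1834, 0.0336]
ee_rot: [-1.403, 1.07, 1.405]
contact_force: [0.2, 0.8, -0.5]
opening: 0.0002
```

```bash
python3 -c "
from h import *
f=bot.grab_frame('scene')
for v in range(164,180,1): print(v,[ (w(f,u,v,None,0)*1000).round().astype(int).tolist() for u in (270,272,274)])
print(bot.read_state())"
```

```text
164 [[472, -187, 98], [476, -177, 109], [475, -171, 112]]
165 [[473, -186, 95], [476, -177, 105], [474, -172, 107]]
166 [[474, -186, 92], [477, -177, 102], [476, -171, 105]]
167 [[477, -184, 92], [476, -178, 96], [473, -174, 96]]
168 [[477, -184, 89], [476, -179, 91], [471, -176, 88]]
169 [[477, -185, 84], [476, -179, 87], [470, -178, 81]]
170 [[478, -185, 81], [476, -179, 83], [470, -178, 77]]
171 [[478, -185, 76], [476, -180, 78], [472, -177, 76]]
172 [[476, -187, 69], [476, -180, 74], [471, -178, 70]]
173 [[477, -187, 65], [478, -179, 72], [472, -177, 67]]
174 [[477, -187, 62], [475, -182, 63], [472, -178, 62]]
175 [[474, -190, 52], [476, -182, 59], [474, -177, 61]]
176 [[476, -189, 49], [473, -185, 49], [472, -179, 52]]
177 [[473, -192, 40], [474, -184, 46], [472, -179, 47]]
178 [[475, -190, 39], [906, 182, 827], [472, -179, 43]]
179 [[477, -190, 36], [475, -185, 37], [472, -180, 38]]
{'time': 6.65, 'joint_pos': array([-0.4778,  0.0261,  1.9338,  0.    ,  1.1825, -2.3168]), 'qd': array([ 0.0008, -0.0069, -0.0076,  0.0018,  0.005 , -0.0007]), 'joint_torque': array([ -0.0064, -45.637 , -44.3065,  -0.0012,  -0.0674,   0.    ]), 'tool_pos': array([ 0.4657, -0.1835,  0.0339]), 'ee_rot': array([-1.4033,  1.0703,  1.4047]), 'contact_force': array([-0.1361, -0.876 , -0.5457]), 'wrist_torque': array([ 0.0429,  0.0215, -0.0062]), 'opening': 2.0652417328900226e-05}
```

Call:
step_arm --motion '[[[0.003,0,0,0,0,0],[0.006,0,0,0,0,0],[0.007,0,0,0,0,0]]]'

```text
time: 6.95
tool_pos: [0.4665, -0.1839, 0.0276]
ee_rot: [-1.405, 1.07, 1.403]
contact_force: [-0.2, -0.6, 3.1]
opening: -0.0001
```

Call:
step_arm --motion '[[[0.0015,0,0,0,0,0],[0.003,0,0,0,0,0],[0.0035,0,0,0,0,0]]]'

```text
time: 7.25
tool_pos: [0.4666, -0.1839, 0.0254]
ee_rot: [-1.405, 1.07, 1.403]
contact_force: [-6.5, 3.1, 20.6]
opening: -0.0003
```

```bash
python3 -c "
from h import *
f=bot.grab_frame('scene'); print([w(f,u,200) for u in (250,265,280)])
print(bot.read_state()['tool_pos'],bot.read_state()['contact_force'])"
```

```text
[array([ 0.5763, -0.1763,  0.0776]), array([ 0.5629, -0.14  ,  0.0896]), array([ 0.5493, -0.1052,  0.1001])]
[ 0.4666 -0.1839  0.0255] [-6.7451  3.0029 17.2358]
```

The lid is opening. The button bottomed out at TCP z = 0.0254, so the closed tips sit 22 mm behind the TCP. I'll use that offset from here, then retreat and go to the chuck.

Call:
step_arm --motion '[[[-0.03,0,0,0,0,0],[-0.07,0,0,0,0,0],[-0.11,0,0,0,0,0],[-0.15,0,0,0,0,0],[-0.15,0,0,0,0,0]]]' --claw 1

```text
time: 7.8
tool_pos: [0.4693, -0.1853, 0.1806]
ee_rot: [-1.413, 1.068, 1.395]
contact_force: [0.5, 0.1, -0.5]
opening: 0.072
```

```bash
python3 -c "
from h import *
rel((IO-.062*IY-.085*IX+[0,0,.12]),IX)"
```

```text
tcp [ 0.4693 -0.1853  0.1806] F [ 0.5     0.1331 -0.5171] open 0.07197736248256631 t 7.8
shift [ 0.06   -0.227   0.3206] turn [ 0.4472 -0.0052  0.009 ]
```

Call:
step_arm --motion '[[[0,-0.023,0.032,0,0,0],[0,-0.051,0.072,0,0,0],[0,-0.079,0.112,0,0,0],[0,-0.107,0.152,0,0,0],[0,-0.135,0.192,0,0,0]]]'

```text
time: 8.3
tool_pos: [0.5453, 0.0391, 0.1731]
ee_rot: [-1.404, 1.071, 1.404]
contact_force: [1.4, -0.3, -0.1]
opening: 0.0854
```

Call:
step_arm --motion '[[[0,-0.02,0.028,0.11,0,0],[0,-0.045,0.064,0.22,0,0],[0,-0.07,0.1,0.33,0,0],[0,-0.09,0.127,0.44,0,0],[0,-0.09,0.127,0.447,0,0]]]'

```text
time: 8.8
tool_pos: [0.5984, 0.1876, 0.1723]
ee_rot: [-1.075, 1.289, 1.078]
contact_force: [-1.3, -1.5, -0.4]
opening: 0.0854
```

```bash
python3 -c "
from h import *
f=bot.grab_frame('scene'); print(f['time'] if 'time' in f else '')
rel((IO-.062*IY-.085*IX+[0,0,.10]),IX)"
```

```text
tcp [0.598  0.1855 0.1724] F [-0.234  -0.608  -0.1846] open 0.0853400166461041 t 8.85
shift [ 0.0724 -0.0061 -0.0008] turn [ 0.0023 -0.0006 -0.0018]
```

Call:
step_arm --motion '[[[0.03,-0.002,0,0,0,0],[0.06,-0.004,-0.001,0,0,0],[0.08,-0.006,-0.001,0,0,0],[0.09,-0.006,-0.001,0,0,0],[0.09,-0.006,-0.001,0,0,0]]]' --claw 0.74

```text
time: 9.35
tool_pos: [0.6026, 0.1803, 0.0817]
ee_rot: [-1.076, 1.292, 1.078]
contact_force: [-0.2, 0.5, -0.5]
opening: 0.063
```

Run:
```python
from h import *
f=bot.grab_frame('scene'); np.savez('s4.npz',**f)
rel((IO-.062*IY-.085*IX+[0,0,.075]),IX)
o=IO-62e-3*IY+[0,0,.075]
im=cv2.resize(f["pixels"][220:310,330:450,::-1],None,fx=6,fy=6,interpolation=cv2.INTER_CUBIC)
s=bot.read_state()
for X in (o-.06*IX+[0,0,.018],o-.11*IX+[0,0,.018],s["tool_pos"]+.03*IX+[0,0,.028],s["tool_pos"]-.03*IX+[0,0,.028]):
    p=px(f,X); print(p); cv2.circle(im,tuple(int(k) for k in (p-[330,220])*6+3),3,(0,0,255),-1)
cv2.imwrite("pics/s4.png",im)
# gripper points low
ys,xs=np.mgrid[0:400,0:640]
P=np.einsum('ij,jkl->ikl',np.linalg.inv(f["mtx"]),np.stack([xs,ys,np.ones_like(xs)]))*f["depth"]
W=np.einsum('ij,jkl->kli',f["R"].T,P-f["t"][:,None,None])
q=(W-o); a=q@IX; b=q@IY; z=W[...,2]
m=(abs(b)<.03)&(a<-.02)&(a>-.16)&(z>.1)&(z<.15)
for lo in np.arange(-.15,-.02,.005):
    k=m&(a>=lo)&(a<lo+.005)
    if k.sum()>1: print(round(lo,3),k.sum(),"zmin %.3f"%z[k].min(),"b %.3f..%.3f"%(b[k].min(),b[k].max()))
```

```text
tcp [0.6037 0.1807 0.0836] F [-0.7027  0.1818 -0.0649] open 0.06301955692933582 t 9.4
shift [0.0086 0.0005 0.0029] turn [-0.     -0.0006 -0.0011]
[390.5005 289.1185]
[371.0129 273.8483]
[393.0676 287.0375]
[369.2021 268.4483]
-0.135 9 zmin 0.118 b -0.008..-0.006
-0.13 12 zmin 0.113 b -0.012..-0.007
-0.125 24 zmin 0.111 b -0.012..0.002
-0.06 14 zmin 0.112 b -0.012..-0.010
-0.055 16 zmin 0.116 b -0.011..-0.007
-0.05 11 zmin 0.114 b -0.008..-0.006
-0.045 2 zmin 0.134 b -0.007..-0.007
```

View pics/s4.png

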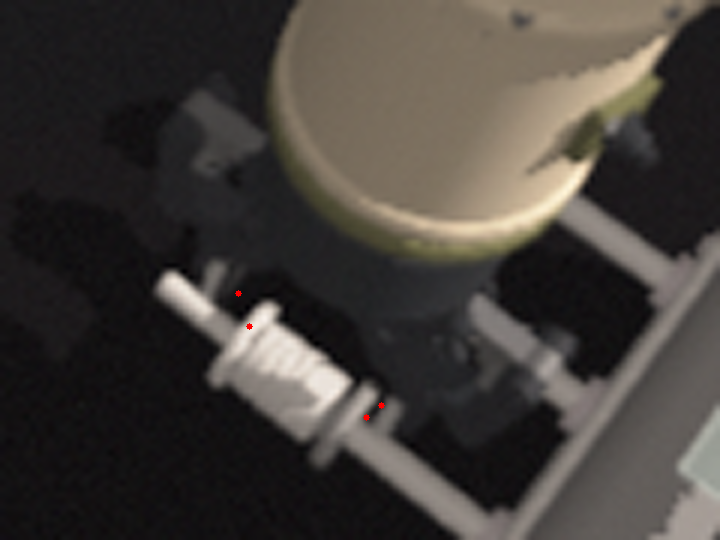

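The crop shows the jaws straddling the chuck, with the ring at about crop (372,420) and the flange at (250,330). The tips are about 27.5 mm behind the TCP at this opening. I'll shift 3 mm towards the inflator and descend guarded.

Call:
step_arm --motion '[[[0.004,0,0.003,0,0,0],[0.01,0,0.003,0,0,0],[0.016,0,0.003,0,0,0],[0.021,0,0.003,0,0,0],[0.021,0,0.003,0,0,0]]]'

```text
time: 9.9
tool_pos: [0.6039, 0.1843, 0.0617]
ee_rot: [-1.076, 1.29, 1.078]
contact_force: [0.4, 0.0, -0.1]
opening: 0.0633
```

Call:
step_arm --motion '[[[0.002,0,0,0,0,0],[0.003,0,0,0,0,0],[0.003,0,0,0,0,0]]]'

```text
time: 10.2
tool_pos: [0.6048, 0.1844, 0.0599]
ee_rot: [-1.077, 1.288, 1.076]
contact_force: [-0.5, -0.3, 0.4]
opening: 0.0633
```

```bash
cat > m.py <<'E'
from h import *
f=bot.grab_frame('scene')
rel((IO-.062*IY-.085*IX+[0,0,.0575]),IX)
o=IO-62e-3*IY+[0,0,.075]
ys,xs=np.mgrid[0:400,0:640]
P=np.einsum('ij,jkl->ikl',np.linalg.inv(f["mtx"]),np.stack([xs,ys,np.ones_like(xs)]))*f["depth"]
W=np.einsum('ij,jkl->kli',f["R"].T,P-f["t"][:,None,None])
q=(W-o); a=q@IX; b=q@IY; z=W[...,2]
save(f,'near.png',(340,230,440,310),8)
m=(abs(b)<.02)&(a<-.02)&(a>-.19)&(z>.05)&(z<.12)
for lo in np.arange(-.19,-.02,.005):
    k=m&(a>=lo)&(a<lo+.005)
    if k.sum()>1: print(round(lo,3),k.sum(),"z %.3f..%.3f"%(z[k].min(),z[k].max()),"b@zmax %.3f"%b[k][z[k].argmax()])
E
python3 m.py
```

```text
tcp [0.6048 0.1845 0.06  ] F [-0.1532 -0.4188 -1.083 ] open 0.06322979084376364 t 10.25
shift [ 0.0025  0.0008 -0.001 ] turn [0.0002 0.     0.0001]
-0.15 4 z 0.078..0.080 b@zmax 0.001
-0.145 10 z 0.073..0.081 b@zmax 0.000
-0.14 10 z 0.075..0.082 b@zmax 0.001
-0.135 9 z 0.073..0.114 b@zmax -0.009
-0.13 10 z 0.077..0.111 b@zmax -0.008
-0.125 10 z 0.095..0.119 b@zmax -0.014
-0.12 24 z 0.074..0.118 b@zmax -0.011
-0.115 23 z 0.076..0.095 b@zmax -0.001
-0.11 38 z 0.071..0.094 b@zmax 0.001
-0.105 30 z 0.075..0.092 b@zmax -0.006
-0.1 34 z 0.069..0.091 b@zmax 0.002
-0.095 30 z 0.074..0.091 b@zmax 0.001
-0.09 33 z 0.073..0.090 b@zmax 0.001
-0.085 32 z 0.069..0.092 b@zmax -0.002
-0.08 31 z 0.072..0.091 b@zmax -0.001
-0.075 28 z 0.075..0.090 b@zmax 0.001
-0.07 30 z 0.074..0.095 b@zmax -0.001
-0.065 28 z 0.066..0.093 b@zmax -0.003
-0.06 14 z 0.076..0.083 b@zmax -0.003
-0.055 12 z 0.076..0.116 b@zmax -0.012
-0.05 14 z 0.076..0.114 b@zmax -0.012
-0.045 17 z 0.074..0.114 b@zmax -0.008
-0.04 14 z 0.075..0.083 b@zmax -0.003
-0.035 15 z 0.075..0.083 b@zmax 0.001
-0.03 15 z 0.075..0.083 b@zmax 0.002
-0.025 15 z 0.075..0.083 b@zmax -0.001
```

Call:
step_arm --motion '[[[0.0015,0,-0.002,0,0,0],[0.0025,0,-0.002,0,0,0],[0.0025,0,-0.002,0,0,0]]]'

```text
time: 10.55
tool_pos: [0.6042, 0.1823, 0.0572]
ee_rot: [-1.076, 1.289, 1.076]
contact_force: [-0.3, -0.1, -0.8]
opening: 0.0634
```

Call:
step_arm --motion '[[[0,0,0,0,0,0],[0,0,0,0,0,0],[0,0,0,0,0,0],[0,0,0,0,0,0],[0,0,0,0,0,0]]]' --claw 0.3 --squeeze 40

```text
time: 11.05
tool_pos: [0.6047, 0.1823, 0.0582]
ee_rot: [-1.077, 1.288, 1.076]
contact_force: [-2.4, -2.3, 6.5]
opening: 0.0445
```

```bash
python3 m.py
```

```text
tcp [0.6047 0.1822 0.0582] F [-2.499  -2.1278  5.6673] open 0.044408504214095826 t 11.1
shift [0.0007 0.0012 0.0012] turn [ 0.0001 -0.0002  0.0007]
-0.145 10 z 0.075..0.082 b@zmax -0.003
-0.14 10 z 0.076..0.081 b@zmax -0.003
-0.135 11 z 0.076..0.079 b@zmax -0.000
-0.13 9 z 0.074..0.082 b@zmax -0.000
-0.125 8 z 0.076..0.106 b@zmax -0.009
-0.12 9 z 0.078..0.119 b@zmax -0.013
-0.115 23 z 0.079..0.119 b@zmax -0.013
-0.11 47 z 0.066..0.109 b@zmax -0.011
-0.105 27 z 0.072..0.091 b@zmax 0.003
-0.1 33 z 0.073..0.090 b@zmax -0.002
-0.095 31 z 0.072..0.091 b@zmax -0.003
-0.09 33 z 0.074..0.092 b@zmax -0.008
-0.085 31 z 0.074..0.091 b@zmax 0.000
-0.08 33 z 0.072..0.091 b@zmax -0.000
-0.075 29 z 0.071..0.093 b@zmax 0.002
-0.07 29 z 0.074..0.107 b@zmax -0.013
-0.065 16 z 0.075..0.118 b@zmax -0.012
-0.06 14 z 0.075..0.110 b@zmax -0.009
-0.055 17 z 0.073..0.111 b@zmax -0.009
-0.05 14 z 0.076..0.083 b@zmax -0.003
-0.045 15 z 0.074..0.084 b@zmax 0.001
-0.04 14 z 0.077..0.083 b@zmax -0.002
-0.035 15 z 0.077..0.084 b@zmax -0.004
-0.03 15 z 0.075..0.082 b@zmax -0.005
-0.025 15 z 0.078..0.083 b@zmax -0.002
```

View pics/near.png

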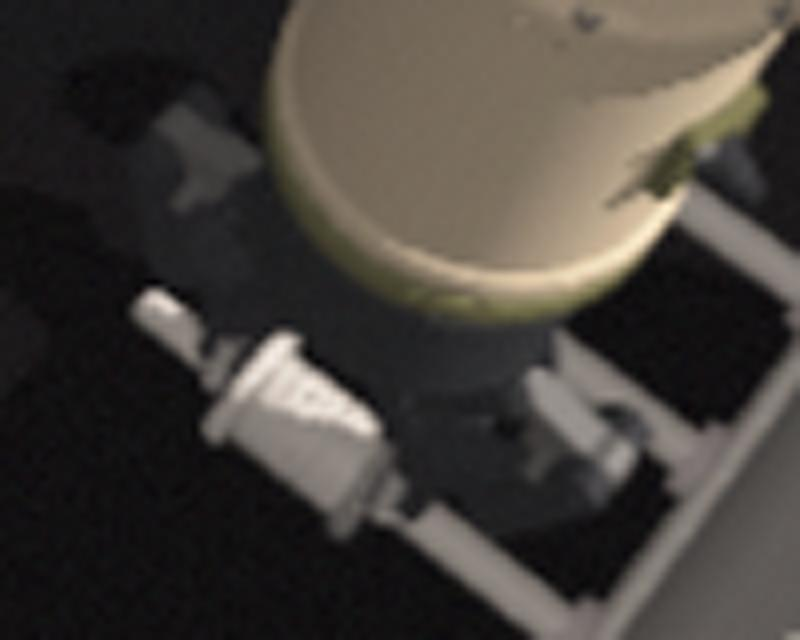

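The crop shows the fingers on the ring's outer face at about (395,490) and the flange's nose face at (225,360). The opening of 44.5 mm means the ring is fully in. Now I'll draw along tool −z, starting with 15 mm.

Call:
step_arm --motion '[[[-0.0007,0,-0.002,0,0,0],[-0.0007,0,-0.005,0,0,0],[-0.0007,0,-0.009,0,0,0],[-0.0007,0,-0.013,0,0,0],[-0.0007,0,-0.017,0,0,0]]]'

```text
time: 11.6
tool_pos: [0.6014, 0.1655, 0.0582]
ee_rot: [-1.076, 1.288, 1.076]
contact_force: [-0.2, 2.4, 0.7]
opening: 0.0443
```

```bash
python3 m.py | sed -n '1,16p'
```

```text
tcp [0.6013 0.1648 0.0581] F [-0.7025  0.191   2.4363] open 0.04458947860487481 t 11.65
shift [0.0006 0.0009 0.0189] turn [-0.0002 -0.0002  0.    ]
-0.165 4 z 0.073..0.082 b@zmax 0.001
-0.16 11 z 0.074..0.081 b@zmax -0.001
-0.155 9 z 0.077..0.081 b@zmax 0.002
-0.15 10 z 0.075..0.082 b@zmax 0.001
-0.145 6 z 0.076..0.109 b@zmax -0.009
-0.14 9 z 0.078..0.106 b@zmax -0.008
-0.135 9 z 0.095..0.120 b@zmax -0.013
-0.13 39 z 0.073..0.119 b@zmax -0.010
-0.125 39 z 0.072..0.092 b@zmax 0.003
-0.12 28 z 0.077..0.091 b@zmax -0.001
-0.115 31 z 0.075..0.091 b@zmax -0.002
-0.11 33 z 0.072..0.090 b@zmax -0.003
-0.105 31 z 0.072..0.090 b@zmax -0.005
-0.1 32 z 0.072..0.090 b@zmax -0.001
```

The chuck is sliding, drawn about 17 mm at low force. I'll draw the rest in a straight line.

Call:
step_arm --motion '[[[0,0,-0.004,0,0,0],[0,0,-0.009,0,0,0],[0,0,-0.014,0,0,0],[0,0,-0.02,0,0,0],[0,0,-0.026,0,0,0]]]'

```text
time: 12.15
tool_pos: [0.5963, 0.1394, 0.0577]
ee_rot: [-1.076, 1.289, 1.077]
contact_force: [0.6, 0.1, -0.5]
opening: 0.0441
```

Call:
step_arm --motion '[[[0,0,-0.005,0,0,0],[0,0,-0.012,0,0,0],[0,0,-0.018,0,0,0],[0,0,-0.024,0,0,0],[0,0,-0.024,0,0,0]]]'

```text
time: 12.65
tool_pos: [0.5924, 0.1156, 0.0581]
ee_rot: [-1.076, 1.289, 1.076]
contact_force: [-0.3, 0.1, -0.9]
opening: 0.0442
```

Run:
```python
from h import *
f=bot.grab_frame('scene'); save(f,'s6.png',(200,90,440,270),3)
s=bot.read_state(); print((s["tool_pos"]-IO+.062*IY)@IX)
rel(TC-.008*TX+[0,0,.18],TY)
```

```text
-0.15345342031892611
tcp [0.5924 0.1161 0.0581] F [-0.0037  0.1587 -1.2924] open 0.04451587499970142 t 12.7
shift [-0.1219  0.0098 -0.2886] turn [-0.4467  0.     -0.    ]
```

View pics/s6.png

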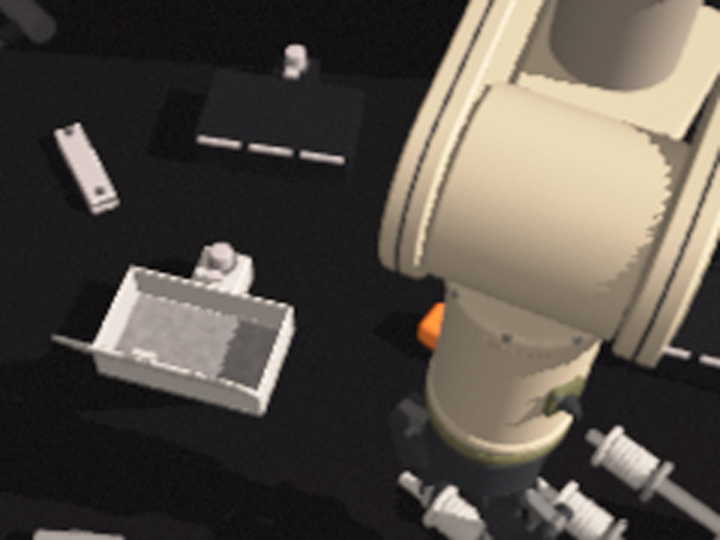

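The crop shows the tin open at about (195,330), with its lid edge-on at (75,340) and the chuck clear of its tube and held. I'll lift it and carry it over.

Call:
step_arm --motion '[[[-0.02,0,0,0,0,0],[-0.05,0,-0.005,0,0,0],[-0.085,0.001,-0.025,0,0,0],[-0.115,0.002,-0.055,0,0,0],[-0.122,0.003,-0.09,0,0,0]]]'

```text
time: 13.2
tool_pos: [0.5759, 0.0286, 0.1852]
ee_rot: [-1.081, 1.282, 1.073]
contact_force: [1.1, -0.8, -0.5]
opening: 0.0441
```

Call:
step_arm --motion '[[[0,0.001,-0.035,0,0,0],[0,0.002,-0.07,-0.11,0,0],[0,0.003,-0.105,-0.22,0,0],[0,0.004,-0.14,-0.33,0,0],[0,0.005,-0.165,-0.44,0,0]]]'

```text
time: 13.7
tool_pos: [0.5388, -0.1348, 0.1803]
ee_rot: [-1.402, 1.072, 1.401]
contact_force: [-0.1, 0.8, -1.7]
opening: 0.0449
```

Call:
step_arm --motion '[[[0,0,0,0,0,0],[0,0,0,0,0,0]]]'

```text
time: 13.9
tool_pos: [0.5393, -0.133, 0.1802]
ee_rot: [-1.397, 1.075, 1.397]
contact_force: [0.3, 0.4, -1.6]
opening: 0.0442
```

Run:
```python
from h import *
f=bot.grab_frame('scene'); save(f,'s7.png',(210,90,350,230),4)
rel(TC-.008*TX+.010*TY+[0,0,.08],TY)
```

```text
tcp [ 0.5394 -0.1324  0.1801] F [ 0.4581  0.4655 -1.0896] open 0.0444467285825768 t 13.95
shift [ 0.1001  0.0166 -0.0206] turn [-0.0078  0.0005  0.0003]
```

Call:
step_arm --motion '[[[0,0.008,-0.01,-0.008,0,0],[0.03,0.0165,-0.0205,-0.008,0,0],[0.07,0.0165,-0.0205,-0.008,0,0],[0.115,0.0165,-0.0205,-0.008,0,0],[0.115,0.0165,-0.0205,-0.008,0,0]]]'

```text
time: 14.45
tool_pos: [0.5236, -0.1536, 0.058]
ee_rot: [-1.395, 1.073, 1.416]
contact_force: [-1.1, 0.2, -2.2]
opening: 0.0443
```

Call:
step_arm --motion '[[[0,0,0,0,0,0],[0,0,0,0,0,0]]]'

```text
time: 14.65
tool_pos: [0.5308, -0.1571, 0.068]
ee_rot: [-1.408, 1.068, 1.401]
contact_force: [-0.0, -0.7, -0.7]
opening: 0.0445
```

Run:
```python
from h import *
f=bot.grab_frame('scene'); save(f,'s8.png',(210,120,330,220),6)
rel(TC-.008*TX+.010*TY+[0,0,.006],TY)
ys,xs=np.mgrid[0:400,0:640]
P=np.einsum('ij,jkl->ikl',np.linalg.inv(f["mtx"]),np.stack([xs,ys,np.ones_like(xs)]))*f["depth"]
W=np.einsum('ij,jkl->kli',f["R"].T,P-f["t"][:,None,None])
q=W-TC; a=q@TY; b=q@TX; z=W[...,2]
m=(abs(b+.008)<.019)&(abs(a)<.07)&(z>.05)&(z<.11)
for lo in np.arange(-.07,.07,.01):
    k=m&(a>=lo)&(a<lo+.01)
    if k.sum()>1: print(round(lo,3),k.sum(),"z %.3f..%.3f"%(z[k].min(),z[k].max()),"b %.3f"%np.median(b[k]))
```

```text
tcp [ 0.5311 -0.1574  0.0684] F [0.7616 0.3988 0.8574] open 0.04410429740800234 t 14.7
shift [0.0624 0.0023 0.0017] turn [ 0.0025 -0.003   0.004 ]
-0.05 14 z 0.086..0.091 b -0.006
-0.04 13 z 0.084..0.092 b -0.004
-0.03 9 z 0.085..0.108 b 0.001
-0.02 59 z 0.070..0.110 b 0.000
-0.01 39 z 0.082..0.102 b 0.000
0.0 43 z 0.083..0.101 b 0.000
0.01 47 z 0.082..0.101 b -0.002
0.02 42 z 0.071..0.105 b 0.004
0.03 14 z 0.087..0.109 b 0.003
0.04 7 z 0.103..0.109 b -0.003
```

View pics/s8.png

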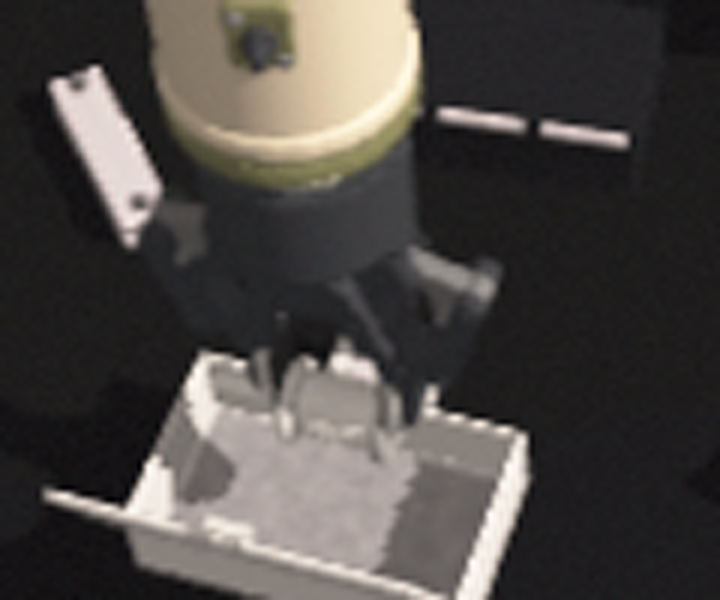

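The crop shows the chuck level above the tin at about (335,400), nose to the left. It should touch the floor at TCP z ≈ 0.003, so I'll lower it gently.

Call:
step_arm --motion '[[[0.01,0.002,0.001,0,0,0],[0.022,0.002,0.001,0,0,0],[0.034,0.002,0.001,0,0,0],[0.044,0.002,0.001,0,0,0],[0.05,0.002,0.001,0,0,0]]]'

```text
time: 15.2
tool_pos: [0.5252, -0.1562, 0.0131]
ee_rot: [-1.403, 1.07, 1.407]
contact_force: [-1.4, 0.9, -1.5]
opening: 0.0448
```

Call:
step_arm --motion '[[[0.003,0,0,0,0,0],[0.006,0,0,0,0,0],[0.009,0,0,0,0,0],[0.011,0,0,0,0,0],[0.011,0,0,0,0,0]]]'

```text
time: 15.7
tool_pos: [0.5269, -0.1567, 0.0047]
ee_rot: [-1.405, 1.069, 1.404]
contact_force: [-0.7, 0.6, 2.2]
opening: 0.0442
```

Call:
step_arm --motion '[[[0.001,0,0,0,0,0],[0.002,0,0,0,0,0],[0.002,0,0,0,0,0]]]'

```text
time: 16.0
tool_pos: [0.5273, -0.1567, 0.0043]
ee_rot: [-1.406, 1.069, 1.404]
contact_force: [-7.6, 4.7, 17.5]
opening: 0.0447
```

It is on the floor with 17 N. I'll ease off, then open gently.

Call:
step_arm --motion '[[[-0.001,0,0,0,0,0],[-0.0018,0,0,0,0,0],[-0.0018,0,0,0,0,0]]]'

```text
time: 16.3
tool_pos: [0.5269, -0.1567, 0.0046]
ee_rot: [-1.406, 1.069, 1.404]
contact_force: [-1.5, 1.6, 6.2]
opening: 0.0442
```

Call:
step_arm --motion '[[[0,0,0,0,0,0],[0,0,0,0,0,0],[0,0,0,0,0,0],[0,0,0,0,0,0]]]' --claw 0.68

```text
time: 16.7
tool_pos: [0.5263, -0.1566, 0.0037]
ee_rot: [-1.405, 1.07, 1.405]
contact_force: [0.3, 0.0, 0.2]
opening: 0.058
```

Call:
step_arm --motion '[[[-0.01,0,0,0,0,0],[-0.03,0,0,0,0,0],[-0.06,0,0,0,0,0],[-0.1,0,0,0,0,0],[-0.14,0,0,0,0,0]]]'

```text
time: 17.2
tool_pos: [0.5259, -0.1564, 0.1456]
ee_rot: [-1.404, 1.07, 1.405]
contact_force: [-0.4, -0.2, 1.3]
opening: 0.0581
```

Call:
step_arm --motion '[[[-0.03,0.02,0,0,0,0],[-0.06,0.05,0,0,0,0],[-0.08,0.09,0,0,0,0],[-0.08,0.09,0,0,0,0],[-0.08,0.09,0,0,0,0]]]'

```text
time: 17.7
tool_pos: [0.4399, -0.181, 0.2254]
ee_rot: [-1.406, 1.07, 1.401]
contact_force: [0.7, 0.3, -0.1]
opening: 0.0581
```

Run:
```python
from h import *
f=bot.grab_frame('scene'); save(f,'s9.png',(200,100,440,280),3)
print(bot.read_state()['tool_pos'],bot.read_state()['contact_force'])
ys,xs=np.mgrid[0:400,0:640]
P=np.einsum('ij,jkl->ikl',np.linalg.inv(f["mtx"]),np.stack([xs,ys,np.ones_like(xs)]))*f["depth"]
W=np.einsum('ij,jkl->kli',f["R"].T,P-f["t"][:,None,None])
q=W-TC; a=q@TY; b=q@TX; z=W[...,2]
m=(abs(b)<.036)&(abs(a)<.07)&(z>.012)&(z<.06)
for lo in np.arange(-.07,.07,.01):
    k=m&(a>=lo)&(a<lo+.01)
    if k.sum()>1: print(round(lo,3),k.sum(),"z %.3f..%.3f"%(z[k].min(),z[k].max()),"b@zmax %.3f"%b[k][z[k].argmax()])
print([w(f,u,v) for u,v in((219,203),(225,205),(232,206))])
```

```text
[ 0.4399 -0.1805  0.2242] [-0.1443 -0.2069 -0.4853]
-0.06 2 z 0.022..0.027 b@zmax -0.011
-0.05 14 z 0.017..0.029 b@zmax -0.008
-0.04 14 z 0.018..0.029 b@zmax -0.009
-0.03 14 z 0.020..0.028 b@zmax -0.008
-0.02 41 z 0.014..0.042 b@zmax -0.008
-0.01 38 z 0.019..0.036 b@zmax -0.011
0.0 41 z 0.017..0.037 b@zmax -0.004
0.01 41 z 0.015..0.037 b@zmax -0.013
0.02 39 z 0.014..0.039 b@zmax -0.016
0.03 36 z 0.013..0.039 b@zmax -0.010
0.06 10 z 0.039..0.042 b@zmax 0.029
[array([ 0.6374, -0.213 ,  0.1173]), array([ 0.626 , -0.2099,  0.0951]), array([ 0.6286, -0.1824,  0.1181])]
```

View pics/s9.png

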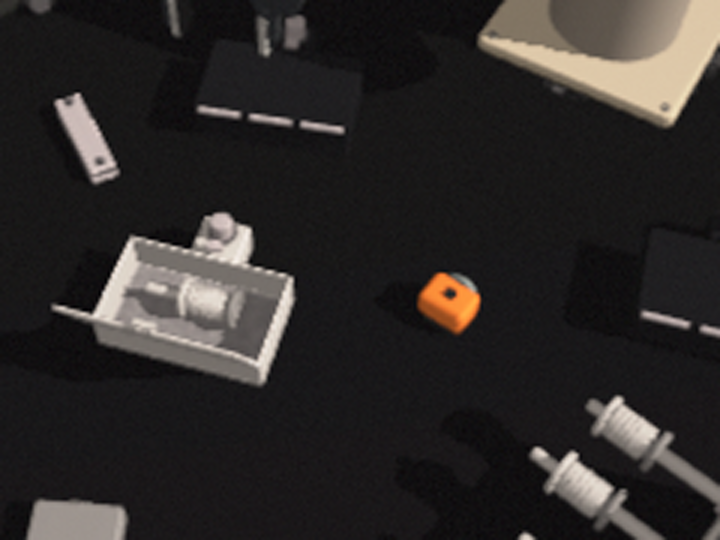

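The picture shows the chuck lying level in the tin at about (195,297), axis z ≈ 0.022. The lid is open, its top edge at z ≈ 0.12. The other two chucks are on their tubes at (625,430) and (580,485), and the arm is clear. Handing in.

```bash
python3 -c "
from rig import bot
print(bot.job_done())"
```

```text
the job is handed in; nothing more can be done
None
```

I handed the job in at about 18 s of the 58 s allowed. The tin's lid is open and the long-nosed chuck lies inside the tin. The hand-in gave no verdict.

**What I did:** I pressed the button, and the lid sprang open. I then pinched the long-nosed chuck across its ring and flange, drew it straight off its tube at low force, carried it over and set it on the tin's floor before letting go.

**Last checks, from the final picture:**
- **Chuck:** it lies level in the tin, axis about 22 mm above the shelf. Its middle is about 8–10 mm towards the button side of the tin's centre line. It spans about 84–90 mm end to end along the tin.
- **Lid:** it stands open, with its edge at about 118 mm.
- **Other chucks:** the other two still sit on their tubes by eye; I did not measure how far they moved.
- **Bystanders:** the bike light and multitool look unmoved, and nothing I felt on the way suggested a knock. The watch dock, battery case and pot lay wholly or partly outside this last crop.
- **Arm:** it is clear of everything, and the force reading is about zero.

**What failed or disagreed:**
- **First button press:** it missed, because the real fingertips sit about 22 mm behind the TCP when shut, not 14 mm ahead as stated. I measured this from depth and contact, and used the corrected value for the rest.
- **Ring:** I inferred that it was fully in from the finger opening (44.5 mm against the expected 46 mm). I did not check separately that it sprang back out after release.

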